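Open the board clamp fixture and hold its arm up

ROBOT

A 6-joint arm with a two-finger parallel gripper is mounted at the origin on the work surface. World frame = base frame: x ahead of the robot, y to its left, z up, the work surface at z = 0. Lengths are in m, angles in rad, forces in N, time in s.
With the tool pointing down it reaches from about 0.425 to 0.925 m from the base axis. Payload 12.5 kg.
Tool frame: the origin (TCP) lies midway between the tips of the shut fingers; the grasp point (between the pads) lies 19 mm behind it (env.grip_point_offset is the distance from the TCP to the grasp point, in m); z points along the fingers, y is the direction in which the jaws open and shut (so a half turn about z gives the same grasp; the last joint's range is limited). The gripper opens to 85 mm and grips with 20 to 120 N. Pads are 22 mm wide; open, the fingers measure 114 mm over their backs; the gripper's body (76 mm by 85 mm) begins 54 mm behind the grasp point. The pads swing forward as they close: fully open they stand 13 mm farther back than shut.
Start: joints at [1.168, 0.491, 1.559, -0, 1.092, -0.106], TCP at [0.183, 0.598, 0.231] pointing down, gripper open.
Joint ranges: [-3.1, 3.1], [-0.84, 2.19], [0.05, 2.79], [-1.13, 4.28], [0.06, 2.93], [-2.69, 2.69]. Speed limits (rad/s): [2.22, 2.22, 2.79, 3.14, 3.14, 3.14].

INTERFACE

Orientations are given as a unit quaternion [w, x, y, z].
In Python, from cell import env gives the robot as it stands.
- The arm moves only by the tool servo_tool, never from a script. Its argument "deltas" is text: rows parted by semicolons, each of 5 numbers parted by spaces: the shift along the tool's x, y, z in mm, then the turn about the tool's z in rad, then the closure in counts, from 0 (fully open) to 255 (shut). A call has exactly 10 rows; each row shifts and turns the commanded pose from where the row before left it, along the tool's axes as they then stand; what a row does not reach is not made up. A row lasts 1/8 s, in which the tool goes at most 62.5 mm and 10.7 degrees, less where a joint would pass 70% of its speed; a pose out of reach is approached as far as the arm can. A call with a gripper value outside its range is refused whole. The fingers move at their own pace and stop on an object; the grip force is fixed at half the most. Time passes only in rows, so rows that do not move let the fingers close, or fill a call up. It gives the time, the measured TCP pose, the force and the opening at its end, in the units of the state.
- env.state(): the state, without advancing time (a new reading comes with each control period).
- env.get_image(name): name is "scene" or "side" or "wrist"; returns a dict with "frame" (400x640x3 uint8, red, green, blue), "depth" (400x640 float32, m along the optical axis (not along the pixel's ray), 0 where there is no reading), "mtx" (3x3 intrinsics, pixels), "R" (3x3) and "t" (3): a world point X has camera coordinates R X + t; the wrist camera has in their place "tool_from_camera" (4x4, takes a point from camera to tool coordinates, whose origin is the TCP and whose axes are the flange's). Camera axes: x right, y down, z forward; pixel columns grow to the right and rows downward; lengths in m; the calibration is good to about 2 mm. A picture is of the moment at which its call begins: read the wrist's pose just before it.
- env.close_job(): hands the job in, once; it reports no verdict.
The state is a dict: "t": time; "joint_positions": joint angles; "qd": joint speeds; "effort": joint torques, N m; "ee_pos": TCP position; "eef_rot": TCP orientation; "force": force on the tool from outside, world axes, zero at the start; "wrist_torque": the same for the moment, N m; "opening": finger opening in m.
Only numpy, scipy, OpenCV 4.12 (cv2) and the standard library are available. Lean on these libraries where they do the work, as an engineer would, in place of code of your own. Each camera call takes 0.05 s, during which the arm holds its last target.

TASK

Open the clamp fixture on the bench so that the circuit board under its arm can be got at. First pull the black-headed interlock plug straight up out of its sprung socket and set it down (not dropped) in the shallow steel tray; then draw the upright latch tab fully sideways, away from the arm, against its spring, and with it drawn lift the arm off its ball by at least 30 degrees. Finish while still holding the arm up in the gripper, and leave the spool, bottle and screwdriver where they are.

Things in the scene. Friction and masses are not known exactly. Their poses are not given: they have to be found in the camera images.
- fixture: clamp fixture screwed to the bench: base plate 270 (x) by 220 (y) by 12 mm. Origin on the bench below the arm, half-way between hinge and ball; z up; its x runs from the hinge (x = -100 mm, nearest the robot) along the arm to the ball (x = +100). Latch tab at x = +100, y = +60; plug socket, a grey block 40 by 42 mm, top 50 mm above the bench, at x = 0, y = -80
- plug_grip (a point): centre of the black square head (22 x 22 mm, 30 tall, sides along the fixture's x and y) of the loose interlock plug, 50 g; 65 mm above the bench at the start. Its brass shank, 14 x 14, ends 41 mm below this point, 26 mm of it in the socket. A sprung detent holds it: pull 4 to 8 N straight up, free after some 6 mm, out of the socket after 26 mm
- plug: the same plug; origin at the centre of the underside of its shank, z along the plug to its head
- tray: shallow open steel tray fixed on the bench, 130 (x) by 110 (y) by 25 mm high, walls and floor 4 to 5 mm; origin on the bench under its centre. It may stand left or right of the fixture
- tab_center (a point): grasp point of the steel latch tab beside the coupler: an upright plate 14 mm thick along the fixture's y, 26 wide along its x. The point lies mid-plate, 22 mm below its top edge, 94 mm above the bench at the start; 30 mm free between plate and coupler, open space beyond. The tab rises and tilts with the arm; its axes are the fixture's at the start
- latch (a joint): travel of the latch tab, m: 0 = latched (the fork grips under the ball, the arm cannot lift), up to 0.020 = drawn fully out along the fixture's +y. The ball is free from 0.016. Its spring pulls back with 3.5 N at 0 and 10.5 N at 0.020
- hinge_pin (a point): middle of the arm's hinge pin, 60 mm above the bench at the near end of the fixture; the pin lies along the fixture's y. The tab centre is 200 mm from it along x, 60 mm along +y and 34 mm above it at the start
- clamp_arm (a joint): angle of the arm about the hinge pin, rad: 0 = down on the ball, grows as the ball end rises, the tab then leaning back over the hinge; stop at 1.1. The arm (about 0.3 to 0.55 kg) falls back when let go; lifting at the tab takes 2 to 4 N
- tongue: the hinged grey arm, 24 mm wide, top 78 mm above the bench, with its dark steel coupler housing (48 by 46 mm, top 80 mm, a low button on it to 89 mm) over a 25 mm steel ball, and its latch and tab; origin at the hinge pin, x along the arm. It lies over a black board nest with a green circuit board
- spool_center (a point): centre of a loose grey plastic spool, 60 mm diameter, 46 mm tall, standing upright: bystander
- bottle_center (a point): centre of a loose white bottle, 60 mm diameter, 150 mm tall, standing: bystander
- driver: a loose screwdriver lying on the bench, black handle: bystander
Not all that is in view belongs to the job. There is more than one size of the plug; the job needs the largest.

How it is judged:
By the outcome, as a careful person would: the job done as asked, in the order asked, and still so for the second after the job is handed in, while the arm keeps its last pose, push and grip.
It also fails if it takes over 58 s, if anything falls off the work surface, if the arm or the gripper's body presses on something with over 40 N, if the wrist force passes 120 N, or if a joint passes its speed limit or range.

## Working session

There is one attempt and no reset: what is moved stays moved. The work goes in short steps, Python scripts to look and compute and a tool call to move; the robot and the scene stay as the last step left them, time stands still between calls to the robot, and variables do not carry over. Pictures are saved under pics/ and viewed, and the job is handed in when it is done.

Besides the shell and the picture viewer there is one more tool, called after "Call:" as a command line: name --argument value ..., lists and objects as JSON in quotes. servo_tool: Moves the arm, as the interface text tells. Its arguments: {"type":"object","properties":{"deltas":{"type":"string"}},"required":["deltas"]}

```bash
ls; mkdir -p pics; python3 - <<'E'
from cell import env
import cv2,numpy as np
s=env.state(); print(s); print(env.grip_point_offset)
for n in ["scene","side","wrist"]:
    im=env.get_image(n); cv2.imwrite(f"pics/a_{n}.png",im["frame"][:,:,::-1]); np.savez(f"a_{n}.npz",**im)
    print(n,im["mtx"].tolist()); 
    print({k:np.round(im[k],4).tolist() for k in im if k in("R","t","tool_from_camera")})
E
```

```text
pics
{'t': 0.0, 'joint_positions': array([ 1.16837440e+00,  4.91556373e-01,  1.55949693e+00, -4.45940189e-05,
        1.09170411e+00, -1.05594407e-01]), 'qd': array([-0.00045679,  0.00116717,  0.00077403, -0.00195821, -0.00203874,
       -0.00187309]), 'effort': array([ 5.22194805e-04, -6.18439293e+01, -2.61584544e+01, -9.46918158e-05,
        4.18508338e-03,  2.45526036e-05]), 'ee_pos': array([0.18269091, 0.5974411 , 0.23071337]), 'eef_rot': array([-1.27197558e-04,  1.47859316e-01,  9.89008232e-01, -5.68663291e-04]), 'force': array([-0.62430631, -0.19831046,  0.15459762]), 'wrist_torque': array([-0.003681  ,  0.01623314,  0.0143757 ]), 'opening': 0.08565177494600426}
0.0187
scene [[392.18159696249023, 0.0, 314.19161670153613], [0.0, 392.18159696249023, 200.60734985800306], [0.0, 0.0, 1.0]]
{'R': [[0.6086, 0.7934, -0.0097], [0.5088, -0.3996, -0.7625], [-0.6088, 0.4591, -0.6469]], 't': [-0.3594, -0.2283, 1.4054]}
side [[485.293084684572, 0.0, 322.42242493077777], [0.0, 485.293084684572, 193.72903887719337], [0.0, 0.0, 1.0]]
{'R': [[0.9865, -0.163, -0.0155], [-0.1221, -0.6695, -0.7327], [0.109, 0.7247, -0.6804]], 't': [-0.5565, 0.11, 1.1618]}
wrist [[350.77466673711933, 0.0, 317.22375425378254], [0.0, 350.77466673711933, 202.3243322044169], [0.0, 0.0, 1.0]]
{'tool_from_camera': [[-0.0004, -0.9561, -0.2931, 0.0752], [1.0, -0.0003, -0.0003, 0.0], [0.0001, -0.2931, 0.9561, -0.1428], [0.0, 0.0, 0.0, 1.0]]}
```

View pics/a_scene.png

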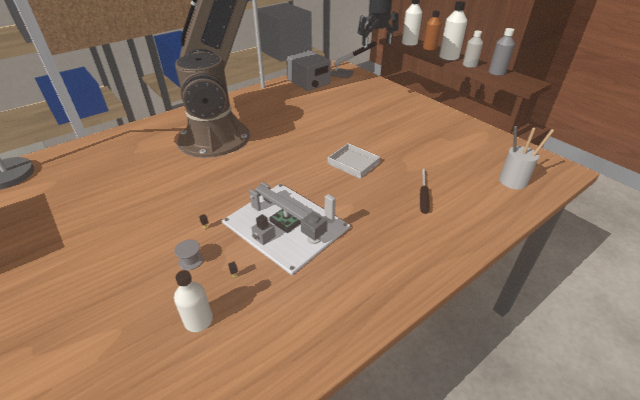

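View pics/a_side.png

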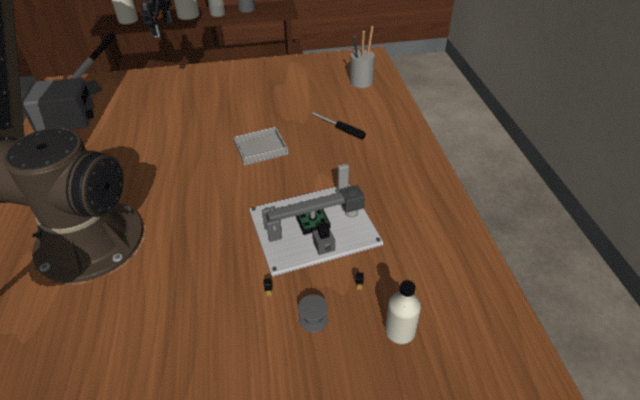

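View pics/a_wrist.png

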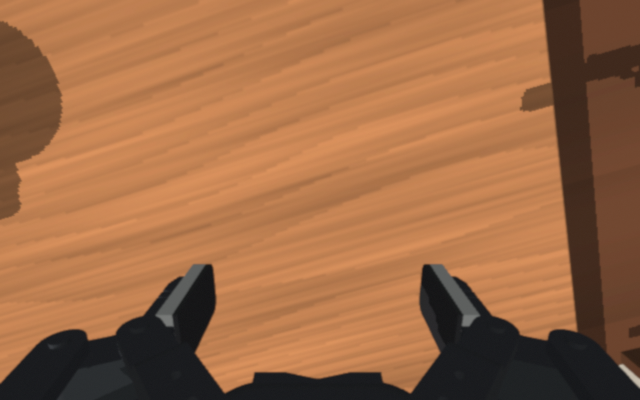

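The scene shows the fixture (scene about 287,222), the plug in its socket (262,225), the tab (330,207), and the tray (355,160). Two loose small plugs lie at 204,220 and 233,268, along with the spool, bottle and driver. Next I'll measure the fixture.

```bash
cat > h.py <<'E'
import numpy as np,cv2
def load(n): return dict(np.load(n))
def ray(im,uv,z):
    uv=np.atleast_2d(uv).astype(float); d=np.c_[(uv[:,0]-im["mtx"][0,2])/im["mtx"][0,0],(uv[:,1]-im["mtx"][1,2])/im["mtx"][1,1],np.ones(len(uv))]
    R,t=im["R"],im["t"]; c=-R.T@t; w=d@R; return c+w*((z-c[2])/w[:,2])[:,None]
def cloud(im):
    v,u=np.mgrid[:400,:640]; D=im["depth"]; K=im["mtx"]
    P=np.stack([(u-K[0,2])/K[0,0]*D,(v-K[1,2])/K[1,1]*D,D],-1)
    return (P-im["t"])@im["R"]
def proj(im,X):
    p=np.atleast_2d(X)@im["R"].T+im["t"]; return np.c_[p[:,0]/p[:,2]*im["mtx"][0,0]+im["mtx"][0,2],p[:,1]/p[:,2]*im["mtx"][1,1]+im["mtx"][1,2]]
E
python3 - <<'E'
from h import *
for n,(x0,y0,x1,y1) in {"scene":(200,140,390,280),"side":(225,110,395,280)}.items():
    im=load(f"a_{n}.npz"); P=cloud(im); f=im["frame"]
    hsv=cv2.cvtColor(f,cv2.COLOR_RGB2HSV)
    m=np.zeros((400,640),bool); m[y0:y1,x0:x1]=True
    g=m&(hsv[...,1]<45)&(hsv[...,2]>70)
    for nm,zl,zh in(("low",.0,.03),("all",.0,.13)):
        k=g&(P[...,2]>zl)&(P[...,2]<zh)
        nc,l,st,ce=cv2.connectedComponentsWithStats(k.astype(np.uint8))
        for i in range(1,nc):
            if st[i,4]>150:
                pts=P[l==i]; r=cv2.minAreaRect((pts[:,:2]*1000).astype(np.float32)); print(n,nm,st[i],"z",np.percentile(pts[:,2],[5,50,95]).round(4),"rect",np.round(r[0],1),np.round(r[1],1),round(r[2],2))
                hull=cv2.convexHull(np.argwhere(l==i)[:,::-1].astype(np.int32)); q=cv2.approxPolyDP(hull,4,True)[:,0]; print(q.tolist(), (ray(im,q,.012 if 'low' else .012)*1000).round().tolist())
    cv2.imwrite(f"pics/crop_{n}.png",cv2.resize(f[y0:y1,x0:x1,::-1],None,fx=4,fy=4,interpolation=cv2.INTER_CUBIC)[:600,:800])
E
```

```text
scene low [ 328  143   52   35 1063] z [0.0019 0.0069 0.0247] rect [431.2 282.4] [133.8 116.4] 12.59
[[379, 162], [359, 177], [328, 163], [328, 157], [348, 143], [378, 156]] [[490.0, 339.0, 12.0], [509.0, 234.0, 12.0], [393.0, 207.0, 12.0], [367.0, 229.0, 12.0], [343.0, 336.0, 12.0], [463.0, 360.0, 12.0]]
scene low [271 184  54  34 566] z [0.0094 0.0116 0.0138] rect [484.1  26.8] [198.4  43. ] 9.98
[[324, 217], [271, 189], [287, 187], [324, 209]] [[584.0, 39.0, 12.0], [393.0, -8.0, 12.0], [414.0, 34.0, 12.0], [559.0, 59.0, 12.0]]
scene low [ 222  195  128   80 3697] z [0.0075 0.0115 0.0244] rect [531.1 -56.5] [280.8 219.9] 9.63
[[349, 226], [291, 274], [222, 220], [261, 195], [335, 216]] [[652.0, 69.0, 12.0], [689.0, -144.0, 12.0], [424.0, -185.0, 12.0], [398.0, -46.0, 12.0], [599.0, 64.0, 12.0]]
scene all [ 328  143   52   35 1063] z [0.0019 0.0069 0.0247] rect [431.2 282.4] [133.8 116.4] 12.59
[[379, 162], [359, 177], [328, 163], [328, 157], [348, 143], [378, 156]] [[490.0, 339.0, 12.0], [509.0, 234.0, 12.0], [393.0, 207.0, 12.0], [367.0, 229.0, 12.0], [343.0, 336.0, 12.0], [463.0,
[... 569 characters left out ...]
 0.0128 0.0166] rect [532.9 -56.2] [269.6 224.5] 9.69
[[382, 244], [271, 275], [250, 208], [337, 187], [363, 208]] [[680.0, -146.0, 12.0], [419.0, -191.0, 12.0], [385.0, 28.0, 12.0], [614.0, 66.0, 12.0], [663.0, -23.0, 12.0]]
side all [ 234  127   54   38 1317] z [0.0024 0.0072 0.0255] rect [428.2 281. ] [130.1 119.4] 12.2
[[287, 153], [244, 164], [234, 138], [274, 127]] [[501.0, 232.0, 12.0], [378.0, 205.0, 12.0], [354.0, 332.0, 12.0], [476.0, 367.0, 12.0]]
side all [ 250  164  133  112 6820] z [0.0095 0.0136 0.0794] rect [532.9 -56.2] [269.6 224.5] 9.69
[[382, 244], [271, 275], [250, 208], [346, 164]] [[680.0, -146.0, 12.0], [419.0, -191.0, 12.0], [385.0, 28.0, 12.0], [656.0, 154.0, 12.0]]
```

View pics/crop_scene.png

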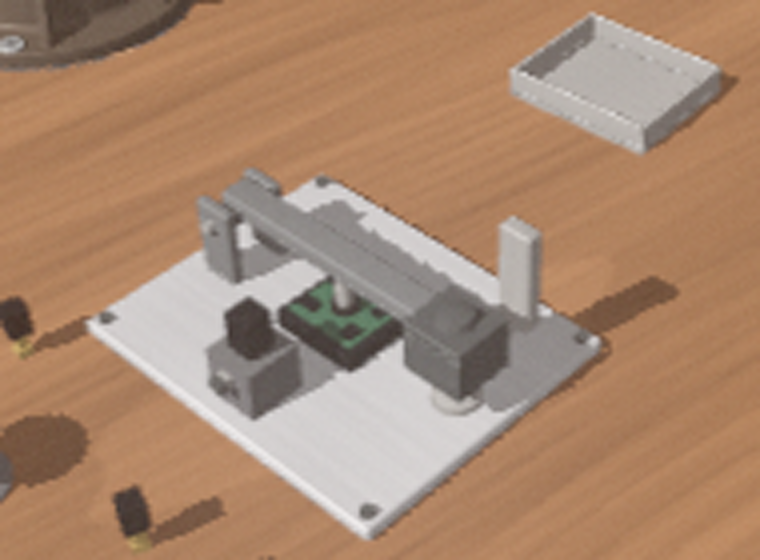

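View pics/crop_side.png

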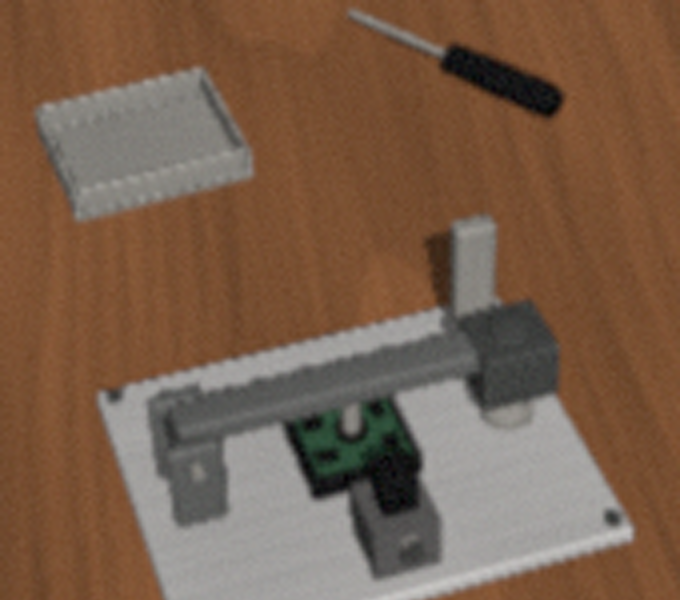

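```bash
python3 - <<'E'
from h import *
th=np.radians(9.65); o=np.array([.532,-.0565]); Rz=np.array([[np.cos(th),-np.sin(th)],[np.sin(th),np.cos(th)]])
for n in("scene","side"):
    im=load(f"a_{n}.npz"); P=cloud(im); F=(P[...,:2]-o)@Rz*1000; z=P[...,2]*1000; V=im["frame"].max(2)
    def st(nm,m): print(n,nm,m.sum(),"fx",np.percentile(F[m][:,0],[3,50,97]).round(1),"fy",np.percentile(F[m][:,1],[3,50,97]).round(1),"z",np.percentile(z[m],[3,50,97]).round(1))
    near=(abs(F[...,0])<150)&(abs(F[...,1])<130)
    st("plugtop",near&(abs(F[...,0])<30)&(abs(F[...,1]+80)<30)&(z>77)&(z<84))
    st("plughead",near&(abs(F[...,0])<30)&(abs(F[...,1]+80)<30)&(z>56)&(z<85))
    st("sockettop",near&(abs(F[...,0])<30)&(abs(F[...,1]+80)<30)&(z>46)&(z<53))
    st("tab",near&(z>92)); st("tabtop",near&(z>113)); st("coupler",near&(z>76)&(z<83)&(abs(F[...,1])<30)&(F[...,0]>73))
    st("arm",near&(z>75)&(z<81)&(abs(F[...,1])<30)&(F[...,0]<60))
    # pixel check
    w=lambda x,y,zz: np.r_[o+Rz@np.array([x,y])/1000,zz/1000]
    c=cv2.resize(im["frame"][...,::-1],None,fx=1,fy=1).copy()
    pts=[w(0+a,-80+b,80) for a in(-11,11) for b in(-11,11)]+[w(100+a,60+b,116) for a in(-13,13) for b in(-7,7)]+[w(a,b,12) for a in(-135,135) for b in(-110,110)]+[w(100,0,89)]
    uv=proj(im,pts); x0,y0=(215,150) ; big=cv2.resize(c[y0:y0+130,x0:x0+180],None,fx=4,fy=4,interpolation=cv2.INTER_CUBIC)
    for p in uv: cv2.circle(big,(int((p[0]-x0+.5)*4),int((p[1]-y0+.5)*4)),2,(0,0,255),-1)
    cv2.imwrite(f"pics/chk_{n}.png",big)
    # tray
    t=(abs(P[...,0]-.43)<.1)&(abs(P[...,1]-.282)<.1)&(z>18)&(z<28)
    r=cv2.minAreaRect((P[t][:,:2]*1000).astype(np.float32)); print(r)
E
```

```text
scene plugtop 54 fx [-7.5  4.1 13.9] fy [-83.6 -74.  -63.4] z [77.1 78.9 81.9]
scene plughead 133 fx [-6.8  9.  15.2] fy [-84.9 -77.6 -63.4] z [57.9 74.7 81.5]
scene sockettop 125 fx [-15.1  13.3  24.2] fy [-94.8 -83.6 -53.8] z [46.7 49.1 52.2]
scene tab 112 fx [ 91.7 105.8 115.6] fy [58.4 61.2 72. ] z [ 92.9 108.4 117.1]
scene tabtop 37 fx [ 90.8 103.4 114.4] fy [59.9 65.2 72.2] z [113.5 115.4 118. ]
scene coupler 216 fx [ 76.6 107.7 126.1] fy [-15.7   1.1  27.4] z [76.4 79.4 81.9]
scene arm 363 fx [-96.2 -18.9  55.8] fy [-5.9  4.9 16.9] z [75.3 77.4 79.4]
((431.33184814453125, 282.0896911621094), (133.82371520996094, 114.54454040527344), 12.702326774597168)
side plugtop 76 fx [-9.3  0.7 10.8] fy [-85.2 -75.9 -64.7] z [77.9 80.6 83.1]
side plughead 156 fx [-9.7 -0.4 11.1] fy [-86.2 -82.4 -65.5] z [57.9 76.5 83. ]
side sockettop 152 fx [-18.3  -5.2  21. ] fy [-95.9 -85.7 -55.1] z [46.9 50.7 52.7]
side tab 122 fx [ 88.1  99.  111.7] fy [56.8 60.7 70.8] z [ 92.9 108.3 118.3]
side tabtop 47 fx [ 88.2 100.1 111.4] fy [58.5 62.8 71.9] z [113.9 116.6 119.2]
side coupler 204 fx [ 75.8  95.  123.3] fy [-17.6  -3.5  26.9] z [77.1 80.5 82.7]
side arm 546 fx [-102.2  -28.4   54. ] fy [-8.1  3.1 17.1] z [75.4 78.4 80.7]
((428.8679504394531, 281.9873046875), (131.714111328125, 118.4768295288086), 12.731982231140137)
```

View pics/chk_scene.png

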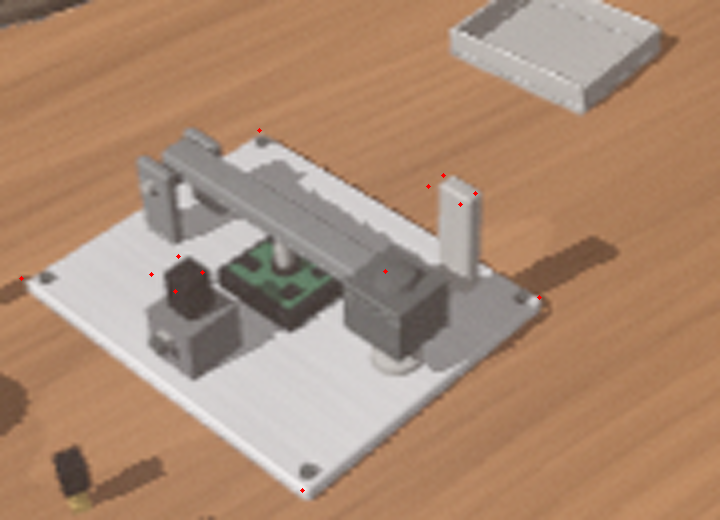

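View pics/chk_side.png

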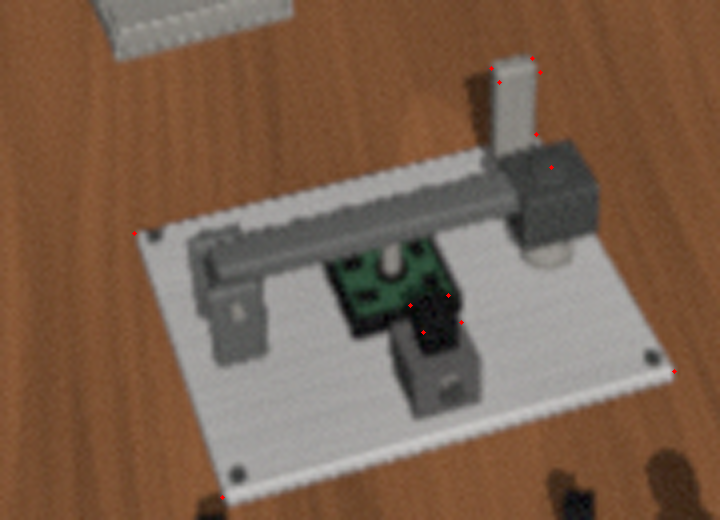

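The corrected fixture origin is about (533, -51) mm with yaw 9.65°. That puts the plug at (546, -130) and the tab at (621, 25). Next I'll move toward the plug and check with the wrist camera.

Call:
servo_tool --deltas "-47 -28 0 0 0; -47 -28 0 0 0; -47 -28 0 0 0; -47 -28 0 0 0; -47 -28 0 0 0; -47 -28 0 0 0; -48 -31 0 0 0; 0 0 0 0.158 0; 0 0 0 0.158 0; 0 0 0 0.158 0"

```text
t: 1.4
ee_pos: [0.4402, 0.3106, 0.2311]
eef_rot: [-0.0, 0.379, 0.926, -0.0]
force: [-0.5, 0.0, 0.2]
opening: 0.0855
```

Call:
servo_tool --deltas "0 0 0 0.158 0; 0 0 0 0.158 0; 0 0 0 0.158 0; 0 0 0 0.158 0; -60 5 0 0 0; -60 5 0 0 0; -60 5 0 0 0; -60 5 0 0 0; -60 5 0 0 0; -60 5 0 0 0"

```text
t: 2.65
ee_pos: [0.5301, -0.0411, 0.2313]
eef_rot: [0.0, 0.645, 0.764, 0.0]
force: [1.0, 0.1, 0.2]
opening: 0.0851
```

```bash
python3 - <<'E'
from cell import env
import cv2,numpy as np
s=env.state(); im=env.get_image("wrist"); cv2.imwrite("pics/b_wrist.png",im["frame"][:,:,::-1]); np.savez("b_wrist.npz",pos=s["ee_pos"],q=s["eef_rot"],**im)
print(s["ee_pos"],s["eef_rot"],s["joint_positions"])
E
```

```text
[ 0.53009694 -0.04106062  0.23130281] [4.90788228e-06 6.45329429e-01 7.63904392e-01 8.29360251e-05] [-2.01637660e-01  3.58783986e-01  1.78684787e+00  1.67863390e-04
  9.95872696e-01 -3.69616356e-01]
```

View pics/b_wrist.png

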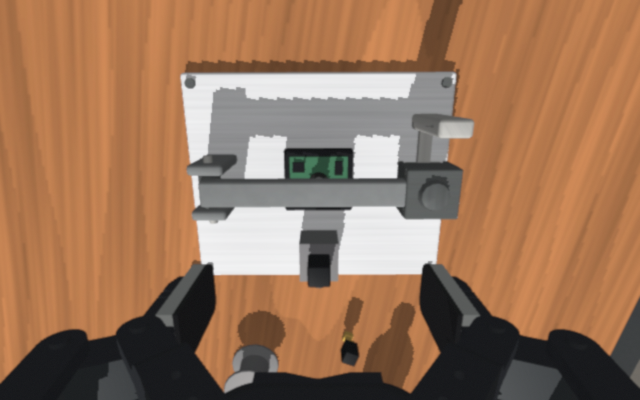

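```bash
cat >> h.py <<'E'
from scipy.spatial.transform import Rotation as Ro
def wristcam(d):
    w,x,y,z=d["q"]; R=Ro.from_quat([x,y,z,w]).as_matrix(); T=d["tool_from_camera"]
    Rwc=R@T[:3,:3]; c=R@T[:3,3]+d["pos"]; return dict(mtx=d["mtx"],R=Rwc.T,t=-Rwc.T@c,frame=d["frame"],depth=d["depth"])
E
python3 - <<'E'
from h import *
im=load("b_wrist.npz"); im=wristcam(im); f=im["frame"][...,::-1]
a=cv2.resize(f[220:300,280:360],None,fx=5,fy=5,interpolation=cv2.INTER_CUBIC); b=cv2.resize(f[100:180,405:485],None,fx=5,fy=5,interpolation=cv2.INTER_CUBIC)
cv2.imwrite("pics/b2.png",np.hstack([a,b]))
cv2.imwrite("pics/b3.png",cv2.convertScaleAbs(np.hstack([a,b]),alpha=2.2,beta=10))
P=cloud(im)*1000
th=np.radians(9.65); o=np.array([533,-51]); Rz=np.array([[np.cos(th),-np.sin(th)],[np.sin(th),np.cos(th)]])
F=(P[...,:2]-o)@Rz; z=P[...,2]
def st(nm,m):
  print(nm,m.sum(),"fx",np.percentile(F[m][:,0],[2,98]).round(1),"fy",np.percentile(F[m][:,1],[2,98]).round(1),"z",np.percentile(z[m],[3,50,97]).round(1)); r=cv2.minAreaRect(F[m].astype(np.float32)); print("   ",np.round(r[0],1),np.round(r[1],1),round(r[2],2))
B=lambda x,y,d:(abs(F[...,0]-x)<d)&(abs(F[...,1]-y)<d)
st("plugtop",B(0,-80,25)&(z>76)&(z<84)); st("socktop",B(0,-80,30)&(z>46)&(z<54)); st("tabtop",B(100,60,30)&(z>111)&(z<121)); st("coup",B(100,0,40)&(z>76)&(z<84)); st("plate",B(0,0,160)&(z>7)&(z<17))
E
```

```text
plugtop 494 fx [-10.4  10.3] fy [-87.7 -67.2] z [77.5 80.  81.3]
    [ -0.1 -77.6] [20.9 21.3] 0.43
socktop 932 fx [-19.6  19.5] fy [-98.6 -57.2] z [47.9 50.2 52.1]
    [ -0.2 -78.6] [43.5 40.1] 89.93
tabtop 692 fx [ 86.5 110.6] fy [54.9 68.4] z [112.9 115.8 117.2]
    [98.9 61.6] [25.7 13.8] 0.19
coup 2629 fx [ 61.8 121.8] fy [-20.   24.4] z [77.1 80.  81.9]
    [91.7  2. ] [46.4 63.5] 89.37
plate 36127 fx [-129.6  126.5] fy [-106.7  103.7] z [10.7 12.3 13.8]
    [-0.  -3.4] [270.2 219.9] 0.34
```

View pics/b3.png

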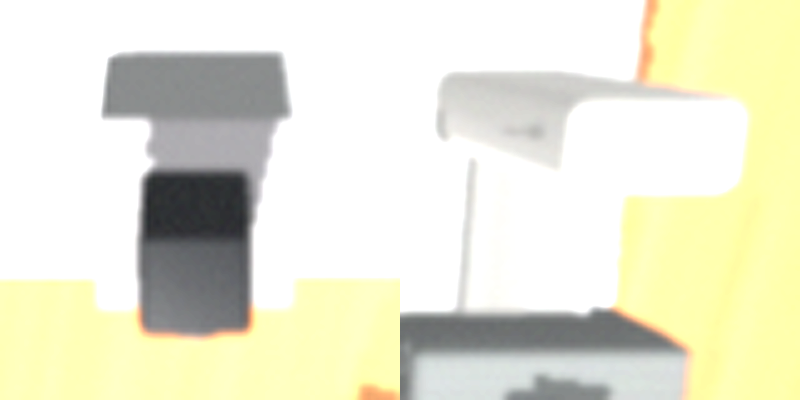

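Call:
servo_tool --deltas "-44 0.6 0 0 0; -44 0.6 0 0 0; 0 0 40 0 0; 0 0 40 0 0; 0 0 40 0 0; 0 0 30 0 0; 0 0 20 0 0; 0 0 7 0 0; 0 0 0 0 0; 0 0 0 0 0"

```text
t: 3.95
ee_pos: [0.5462, -0.1257, 0.0551]
eef_rot: [0.001, 0.645, 0.764, 0.0]
force: [0.3, -0.5, -0.7]
opening: 0.0855
```

```bash
python3 - <<'E'
from cell import env
import cv2,numpy as np
s=env.state(); im=env.get_image("wrist"); cv2.imwrite("pics/c_wrist.png",im["frame"][:,:,::-1])
print(s["ee_pos"],s["force"])
E
```

```text
[ 0.54621592 -0.12568316  0.05512065] [ 0.27272521 -0.466542   -0.67247455]
```

View pics/c_wrist.png

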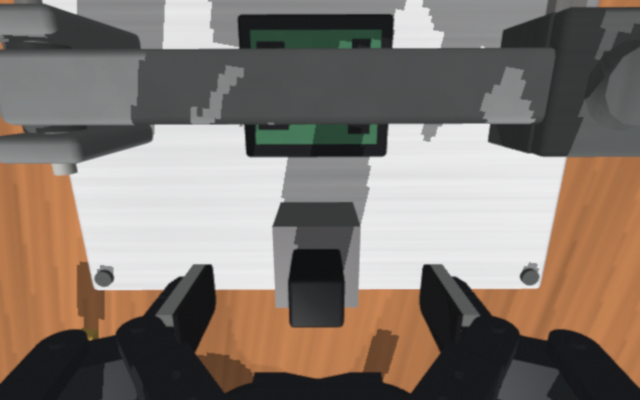

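The plug (u≈317) is centred between the fingers. I'll shift 2 mm in y and close.

Call:
servo_tool --deltas "-2 0 0 0 0; 0 0 0 0 100; 0 0 0 0 200; 0 0 0 0 255; 0 0 0 0 255; 0 0 0 0 255; 0 0 0 0 255; 0 0 0 0 255; 0 0 0 0 255; 0 0 0 0 255"

```text
t: 5.25
ee_pos: [0.5463, -0.1276, 0.0544]
eef_rot: [0.0, 0.645, 0.764, 0.0]
force: [0.3, 0.5, 5.3]
opening: 0.0211
```

Call:
servo_tool --deltas "0 0 -2 0 255; 0 0 -2 0 255; 0 0 -3 0 255; 0 0 -4 0 255; 0 0 -5 0 255; 0 0 -6 0 255; 0 0 -8 0 255; 0 0 -10 0 255; 0 0 -20 0 255; 0 0 -20 0 255"

```text
t: 6.5
ee_pos: [0.5462, -0.1276, 0.1354]
eef_rot: [0.0, 0.645, 0.764, 0.0]
force: [0.7, 0.0, -0.5]
opening: 0.0206
```

```bash
python3 - <<'E'
from cell import env
import cv2,numpy as np
s=env.state(); im=env.get_image("wrist"); cv2.imwrite("pics/d_wrist.png",im["frame"][:,:,::-1])
s=env.state(); im2=env.get_image("side"); cv2.imwrite("pics/d_side.png",cv2.resize(im2["frame"][100:300,220:470,::-1],None,fx=3,fy=3))
print(s["ee_pos"],s["force"],s["opening"])
E
```

```text
[ 0.54710119 -0.12790838  0.13781383] [ 0.84470522 -0.22467546  1.75561114] 0.020784995771755962
```

View pics/d_wrist.png

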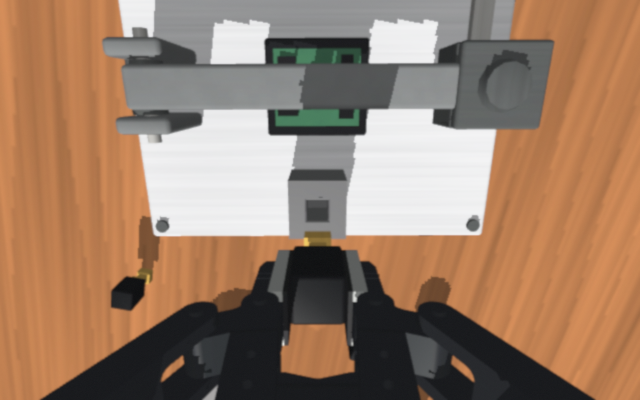

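View pics/d_side.png

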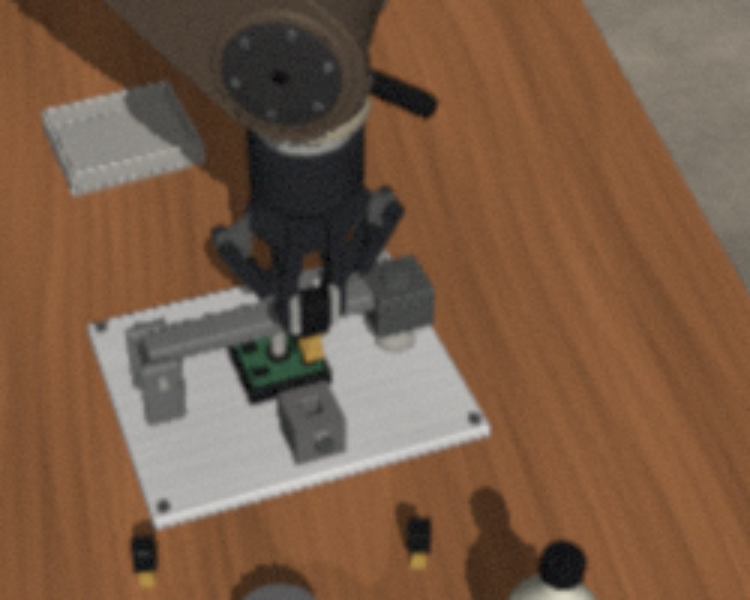

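The plug is out, with its shank visible below the head and the socket hole empty. Now I'll carry it to the tray.

Call:
servo_tool --deltas "0 0 -40 0 255; 20 -2 -22 0 255; 55 -6 0 0 255; 55 -6 0 0 255; 55 -6 0 0 255; 55 -6 0 0 255; 55 -6 0 0 255; 55 -6 0 0 255; 55 -6 0 0 255; 19 -2 0 0 255"

```text
t: 7.85
ee_pos: [0.4287, 0.285, 0.1958]
eef_rot: [-0.0, 0.644, 0.765, -0.0]
force: [0.0, 0.1, -0.7]
opening: 0.0209
```

```bash
python3 - <<'E'
from cell import env
import cv2,numpy as np
s=env.state(); im=env.get_image("wrist"); cv2.imwrite("pics/e_wrist.png",im["frame"][:,:,::-1]); np.savez("e_wrist.npz",pos=s["ee_pos"],q=s["eef_rot"],**im)
print(s["ee_pos"],s["eef_rot"],s["force"],s["opening"])
from h import *
c=wristcam(load("e_wrist.npz")); P=cloud(c)*1000; z=P[...,2]
m=(z>20)&(z<28)&(abs(P[...,0]-430)<95)&(abs(P[...,1]-282)<95); r=cv2.minAreaRect(P[m][:,:2].astype(np.float32)); print(r, m.sum())
E
```

```text
[0.42873216 0.28495044 0.19584918] [-1.36575574e-04  6.44246557e-01  7.64817849e-01 -1.15835668e-04] [ 0.01600992  0.12716968 -0.69756952] 0.020892994493876983
((428.84930419921875, 283.64208984375), (130.26718139648438, 110.16889953613281), 12.420154571533203) 2398
```

View pics/e_wrist.png

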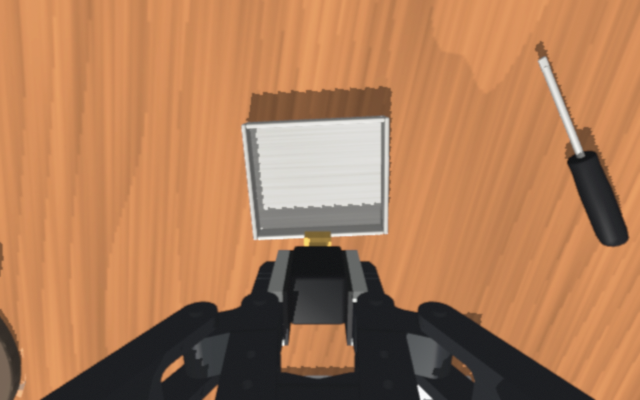

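Call:
servo_tool --deltas "0 0 40 0 255; 0 0 40 0 255; 0 0 40 0 255; 0 0 25 0 255; 0 0 8 0 255; 0 0 2 0 255; 0 0 2 0 255; 0 0 1 0 255; 0 0 0 0 255; 0 0 0 0 255"

```text
t: 9.15
ee_pos: [0.43, 0.2829, 0.0386]
eef_rot: [0.0, 0.645, 0.764, 0.0]
force: [-0.1, -0.0, -0.9]
opening: 0.0208
```

Call:
servo_tool --deltas "0 0 1 0 255; 0 0 0 0 255; 0 0 1 0 255; 0 0 0 0 255; 0 0 0.5 0 255; 0 0 0 0 255; 0 0 0 0 255; 0 0 0 0 255; 0 0 0 0 255; 0 0 0 0 255"

```text
t: 10.4
ee_pos: [0.4299, 0.2828, 0.0358]
eef_rot: [0.0, 0.645, 0.764, 0.0]
force: [0.9, 0.4, -0.3]
opening: 0.0207
```

```bash
python3 - <<'E'
from cell import env
import cv2,numpy as np
s=env.state();print(s["ee_pos"],s["force"]); im=env.get_image("wrist"); cv2.imwrite("pics/f_wrist.png",im["frame"][:,:,::-1])
im=env.get_image("side"); cv2.imwrite("pics/f_side.png",cv2.resize(im["frame"][60:200,180:380,::-1],None,fx=4,fy=4))
E
```

```text
[0.4299269  0.28280785 0.03582391] [ 0.90275325  0.423025   -0.25998678]
```

View pics/f_wrist.png

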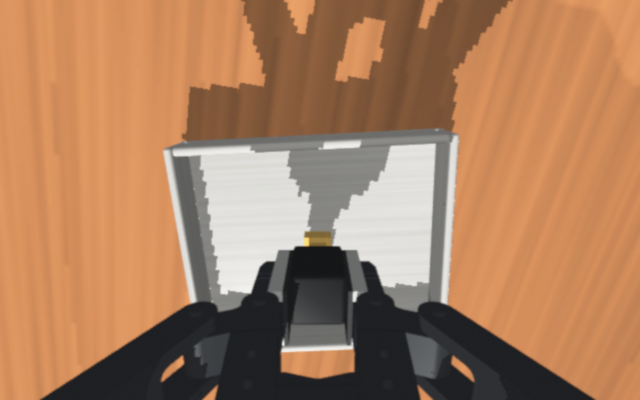

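View pics/f_side.png

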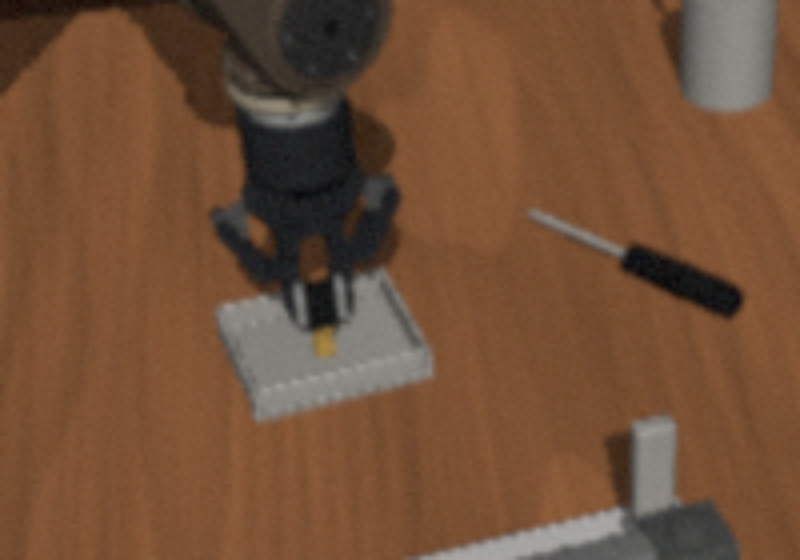

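Call:
servo_tool --deltas "0 0 0.5 0 255; 0 0 0 0 255; 0 0 0.5 0 255; 0 0 0 0 255; 0 0 0.5 0 255; 0 0 0 0 255; 0 0 0 0 255; 0 0 0 0 255; 0 0 0 0 255; 0 0 0 0 255"

```text
t: 11.75
ee_pos: [0.4299, 0.2828, 0.0344]
eef_rot: [0.0, 0.645, 0.764, 0.0]
force: [-0.8, 0.3, 4.5]
opening: 0.0211
```

Contact shows 4.5 N. I'll release gently and retreat.

Call:
servo_tool --deltas "0 0 0 0 180; 0 0 0 0 170; 0 0 0 0 150; 0 0 0 0 120; 0 0 0 0 90; 0 0 0 0 70; 0 0 0 0 70; 0 0 -10 0 70; 0 0 -30 0 70; 0 0 -40 0 70"

```text
t: 13.0
ee_pos: [0.4296, 0.2826, 0.1153]
eef_rot: [-0.0, 0.645, 0.764, -0.001]
force: [0.7, 0.3, -0.5]
opening: 0.0623
```

```bash
python3 - <<'E'
from cell import env
import cv2,numpy as np
s=env.state();print(s["ee_pos"],s["force"]); im=env.get_image("wrist"); cv2.imwrite("pics/g_wrist.png",im["frame"][:,:,::-1])
im=env.get_image("side"); cv2.imwrite("pics/g_side.png",cv2.resize(im["frame"][60:200,180:380,::-1],None,fx=4,fy=4))
E
```

```text
[0.42959038 0.28261671 0.11528131] [ 0.66023976  0.3068296  -0.46915732]
```

View pics/g_wrist.png

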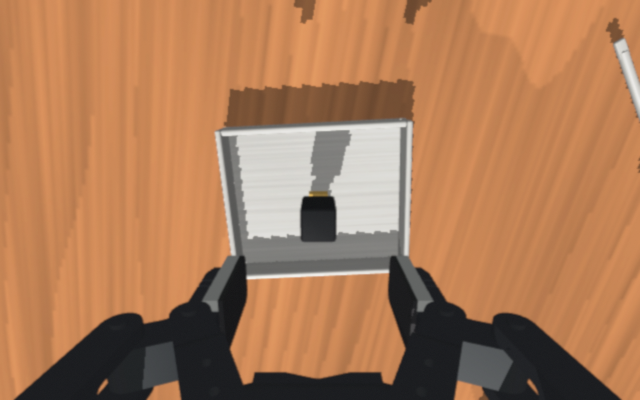

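View pics/g_side.png

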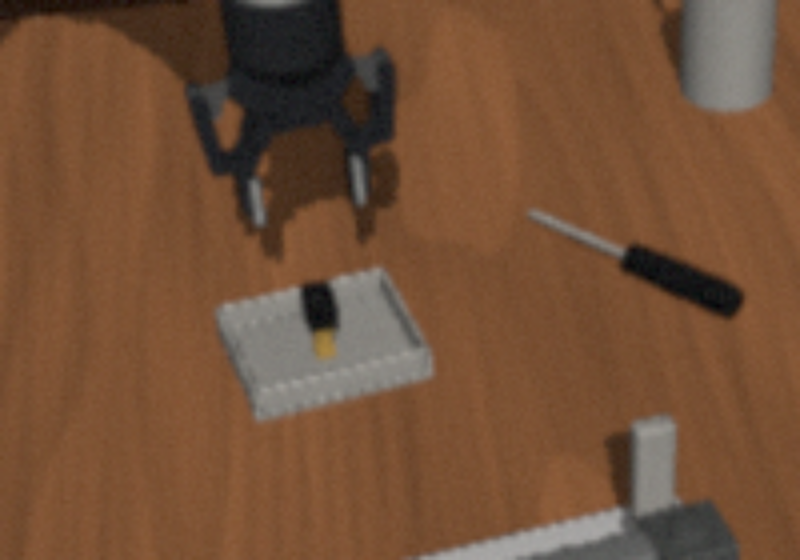

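The plug stands upright in the tray (wrist 318,218). Now I'll rise and turn the jaws so they act along the fixture's y.

Call:
servo_tool --deltas "0 0 -12 0.174 70; 0 0 -12 0.174 70; 0 0 -12 0.174 70; 0 0 -12 0.174 70; 0 0 -12 0.174 70; 0 0 -12 0.174 70; 0 0 -12 0.174 70; 0 0 -12 0.174 70; 0 0 -6 0.174 70; 0 0 0 0 70"

```text
t: 14.35
ee_pos: [0.4299, 0.2828, 0.2165]
eef_rot: [-0.0, 0.996, 0.087, 0.0]
force: [-0.6, -0.9, 0.3]
opening: 0.0622
```

Call:
servo_tool --deltas "20 41 0 0 70; 20 41 0 0 70; 20 41 0 0 70; 20 41 0 0 70; 20 41 0 0 70; 20 41 0 0 100; 20 40 0 0 148; 3 0 0 0 148; 0 0 0 0 148; 0 0 0 0 148"

```text
t: 15.6
ee_pos: [0.6193, 0.0266, 0.2162]
eef_rot: [-0.0, 0.996, 0.087, -0.0]
force: [0.2, 0.6, -0.3]
opening: 0.0357
```

```bash
python3 - <<'E'
from cell import env
import cv2,numpy as np
s=env.state(); im=env.get_image("wrist"); cv2.imwrite("pics/h_wrist.png",im["frame"][:,:,::-1]); np.savez("h_wrist.npz",pos=s["ee_pos"],q=s["eef_rot"],**im)
print(s["ee_pos"],s["eef_rot"],s["force"],s["opening"])
from h import *
c=wristcam(load("h_wrist.npz")); P=cloud(c)*1000; z=P[...,2]
m=(z>111)&(z<121)&(abs(P[...,0]-620)<30)&(abs(P[...,1]-26)<30); r=cv2.minAreaRect(P[m][:,:2].astype(np.float32)); print(r, m.sum(),np.argwhere(m).min(0),np.argwhere(m).max(0))
E
```

```text
[0.61932863 0.02662503 0.21621491] [-1.09319558e-04  9.96166030e-01  8.74825142e-02 -1.93585677e-04] [ 0.16392201  0.6482136  -0.26819788] 0.03572006359832535
((620.9315185546875, 26.62766456604004), (25.643674850463867, 13.301701545715332), 10.164189338684082) 642 [182 309] [216 327]
```

View pics/h_wrist.png

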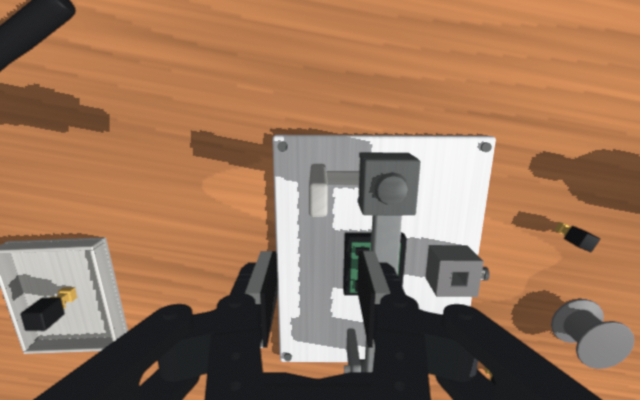

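Tab measured at (620.9, 26.6), top at 116 mm, matching the first estimate. Descending.

Call:
servo_tool --deltas "2 0 35 0 148; 0 0 35 0 148; 0 0 30 0 148; 0 0 20 0 148; 0 0 12 0 148; 0 0 6 0 148; 0 0 0 0 148; 0 0 0 0 148; 0 0 0 0 148; 0 0 0 0 148"

```text
t: 16.9
ee_pos: [0.622, 0.026, 0.0786]
eef_rot: [-0.0, 0.996, 0.086, 0.0]
force: [-0.3, -0.1, -0.4]
opening: 0.0356
```

```bash
python3 - <<'E'
from cell import env
import cv2,numpy as np
s=env.state(); im=env.get_image("wrist"); cv2.imwrite("pics/i_wrist.png",im["frame"][:,:,::-1])
print(s["ee_pos"],s["force"],s["opening"])
im=env.get_image("scene"); cv2.imwrite("pics/i_scene.png",cv2.resize(im["frame"][120:300,220:420,::-1],None,fx=4,fy=4)[:600,:800])
E
```

```text
[0.6220366  0.0259598  0.07863791] [-0.31744915 -0.12563784 -0.38460683] 0.03559441500712128
```

View pics/i_wrist.png

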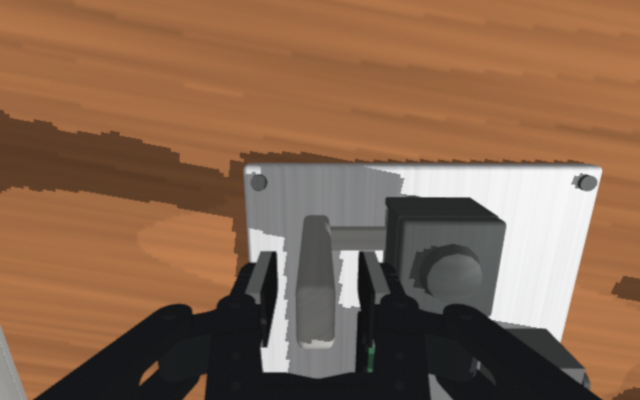

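View pics/i_scene.png

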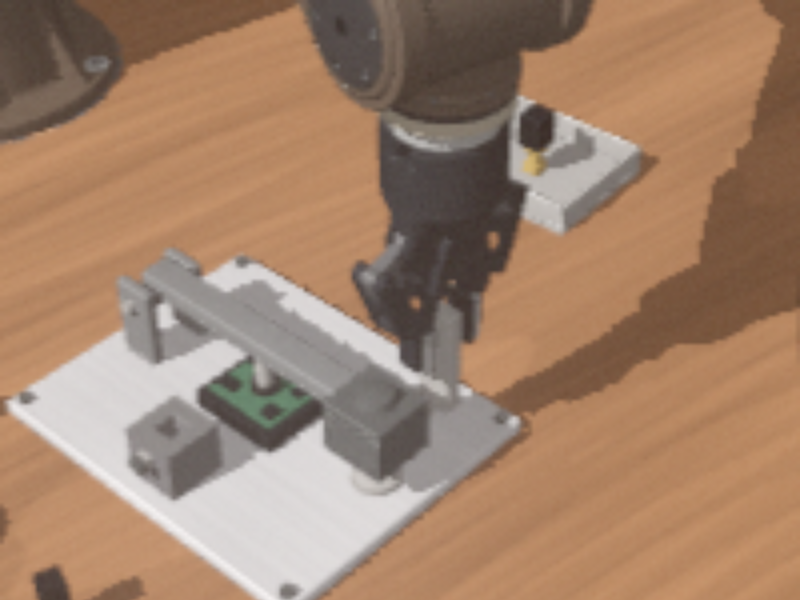

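The tab sits between the fingers, the coupler is clear, and the plug still stands in the tray. Closing.

Call:
servo_tool --deltas "0 0 0 0 180; 0 0 0 0 210; 0 0 0 0 255; 0 0 0 0 255; 0 0 0 0 255; 0 0 0 0 255; 0 0 0 0 255; 0 0 0 0 255; 0 0 0 0 255; 0 0 0 0 255"

```text
t: 18.25
ee_pos: [0.6218, 0.0266, 0.0785]
eef_rot: [-0.0, 0.996, 0.086, -0.0]
force: [-0.7, 5.8, 2.9]
opening: 0.0136
```

Call:
servo_tool --deltas "0 -3 0 0 255; 0 -3 0 0 255; 0 -3 0 0 255; 0 -3 0 0 255; 0 -3 0 0 255; 0 -2 0 0 255; 0 -2 0 0 255; 0 0 0 0 255; 0 0 0 0 255; 0 0 0 0 255"

```text
t: 19.5
ee_pos: [0.6189, 0.0437, 0.0783]
eef_rot: [0.001, 0.996, 0.086, 0.0]
force: [-0.5, -8.7, 0.5]
opening: 0.0133
```

Call:
servo_tool --deltas "0 -1 0 0 255; 0 -1 0 0 255; 0 -1 0 0 255; 0 0 0 0 255; 0 0 0 0 255; 0 0 0 0 255; 0 0 0 0 255; 0 0 0 0 255; 0 0 0 0 255; 0 0 0 0 255"

```text
t: 20.75
ee_pos: [0.6184, 0.0465, 0.0783]
eef_rot: [0.001, 0.996, 0.086, 0.0]
force: [0.2, -10.5, 1.1]
opening: 0.0133
```

```bash
python3 - <<'E'
from cell import env
import cv2,numpy as np
s=env.state(); print(s["ee_pos"],s["force"],s["opening"]); im=env.get_image("wrist"); cv2.imwrite("pics/j_wrist.png",im["frame"][:,:,::-1])
E
```

```text
[0.61838329 0.04649024 0.07833693] [  0.23151792 -10.4984292    1.14673461] 0.013282970111728453
```

View pics/j_wrist.png

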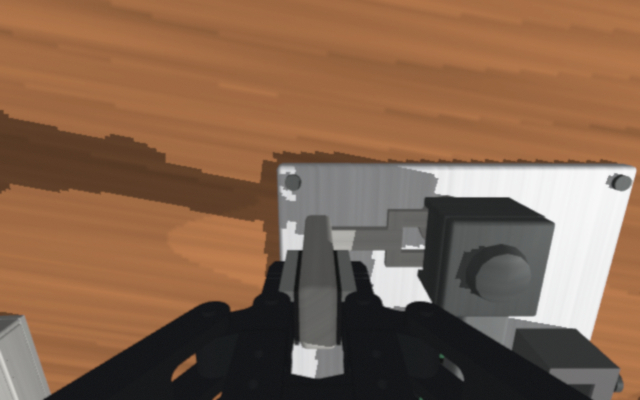

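The force has risen to 10.5 N, the fully drawn spring value, after about 20 mm of travel. I'll press 1 mm more toward the stop, then lift along the arc.

```bash
python3 - <<'E'
import numpy as np
th=np.radians([0,.5,1.5,3,5,7,9,11,13,15,17,19,21,23,25,27,29,31,33,35,36.5,38]);x=201.1*np.cos(th)-37*np.sin(th);z=201.1*np.sin(th)+37*np.cos(th)
for a,b in zip(np.diff(x),-np.diff(z)):print(round(a,1),round(b,1))
E
```

```text
-0.3 -1.8
-0.7 -3.5
-1.2 -5.2
-1.8 -6.9
-2.0 -6.8
-2.3 -6.8
-2.5 -6.7
-2.7 -6.6
-3.0 -6.5
-3.2 -6.4
-3.4 -6.3
-3.6 -6.2
-3.8 -6.0
-4.0 -5.9
-4.2 -5.7
-4.4 -5.6
-4.6 -5.4
-4.8 -5.3
-5.0 -5.1
-3.9 -3.7
-4.0 -3.6
```

Call:
servo_tool --deltas "0 -0.5 0 0 255; 0 -0.5 0 0 255; 0 0 0 0 255; 0 0 0 0 255; 0 0 0 0 255; 0 0 0 0 255; 0 0 0 0 255; 0 0 0 0 255; 0 0 0 0 255; 0 0 0 0 255"

```text
t: 22.05
ee_pos: [0.6183, 0.0467, 0.0783]
eef_rot: [0.001, 0.996, 0.086, 0.0]
force: [1.1, -16.5, 0.7]
opening: 0.0133
```

The tab is hard on its stop: the force jumped to 16.5 N with almost no motion. Lifting.

Call:
servo_tool --deltas "-0.3 0 -1.8 0 255; -0.7 0 -3.5 0 255; -1.2 0 -5.2 0 255; -1.8 0 -6.9 0 255; -2.0 0 -6.8 0 255; -2.3 0 -6.8 0 255; -2.5 0 -6.7 0 255; 0 0 0 0 255; 0 0 0 0 255; 0 0 0 0 255"

```text
t: 23.3
ee_pos: [0.608, 0.0449, 0.1156]
eef_rot: [0.001, 0.996, 0.086, 0.001]
force: [2.7, -15.6, -5.9]
opening: 0.0131
```

```bash
python3 - <<'E'
from cell import env
import cv2,numpy as np
s=env.state(); print(s["ee_pos"],s["force"],s["wrist_torque"],s["opening"]); im=env.get_image("wrist"); cv2.imwrite("pics/k_wrist.png",im["frame"][:,:,::-1])
im=env.get_image("scene"); cv2.imwrite("pics/k_scene.png",cv2.resize(im["frame"][120:300,220:420,::-1],None,fx=4,fy=4)[:600,:800])
E
```

```text
[0.60804252 0.04487898 0.1155953 ] [  2.69912746 -15.62632245  -5.90151855] [-2.2110061  -1.00032919 -0.0871998 ] 0.01311833298776088
```

View pics/k_wrist.png

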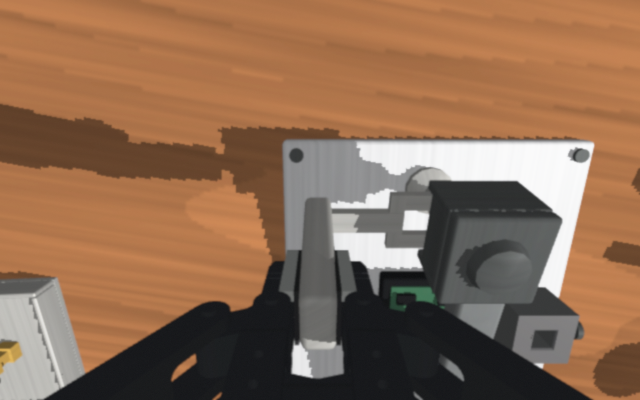

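View pics/k_scene.png

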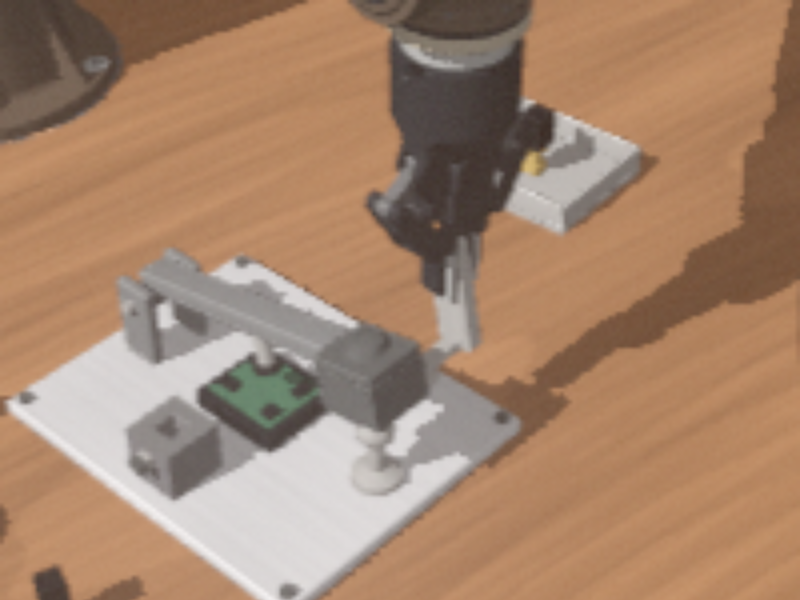

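The arm is off the ball and following. Continuing up the arc.

Call:
servo_tool --deltas "-2.7 0 -6.6 0 255; -3.0 0 -6.5 0 255; -3.2 0 -6.4 0 255; -3.4 0 -6.3 0 255; -3.6 0 -6.2 0 255; -3.8 0 -6.0 0 255; -4.0 0 -5.9 0 255; -4.2 0 -5.7 0 255; 0 0 0 0 255; 0 0 0 0 255"

```text
t: 24.65
ee_pos: [0.5807, 0.0402, 0.1654]
eef_rot: [0.001, 0.996, 0.086, 0.001]
force: [3.7, -16.0, -5.0]
opening: 0.0131
```

Call:
servo_tool --deltas "-4.4 0 -5.6 0 255; -4.6 0 -5.4 0 255; -4.8 0 -5.3 0 255; -5 0 -5.1 0 255; -3.9 0 -3.7 0 255; -4 0 -3.6 0 255; 0 0 0 0 255; 0 0 0 0 255; 0 0 0 0 255; 0 0 0 0 255"

```text
t: 25.9
ee_pos: [0.5547, 0.0357, 0.1942]
eef_rot: [0.001, 0.996, 0.086, 0.001]
force: [4.3, -16.0, -5.3]
opening: 0.0135
```

```bash
python3 - <<'E'
from cell import env
import cv2,numpy as np
s=env.state(); print(s["ee_pos"],s["force"],s["wrist_torque"],s["opening"]); im=env.get_image("wrist"); cv2.imwrite("pics/l_wrist.png",im["frame"][:,:,::-1])
from h import *
o=np.array([.5324,-.0491]);th=.172
for n in("scene","side"):
    im=env.get_image(n); cv2.imwrite(f"pics/l_{n}.png",im["frame"][...,::-1])
    P=cloud(im); d=P[...,:2]-o; fx=d@[np.cos(th),np.sin(th)]; fy=d@[-np.sin(th),np.cos(th)]; z=P[...,2]
    m=(abs(fy)<6)&(fx>-85)&(fx<50)&(z>.078)&(z<.3)
    g=np.polyfit(fx[m],z[m],1); r=abs(z[m]-np.polyval(g,fx[m])); k=r<.006; g=np.polyfit(fx[m][k],z[m][k],1); print(n,m.sum(),k.sum(),"arm deg",np.degrees(np.arctan(g[0])))
E
```

```text
[0.55468059 0.03567352 0.19422479] [  4.25701068 -15.98189748  -5.32624601] [-2.06038008 -1.28139708 -0.08070949] 0.013524494543414966
scene 30198 1773 arm deg -2.0837313226317424
side 20622 1193 arm deg -3.8075635755970336
```

View pics/l_scene.png

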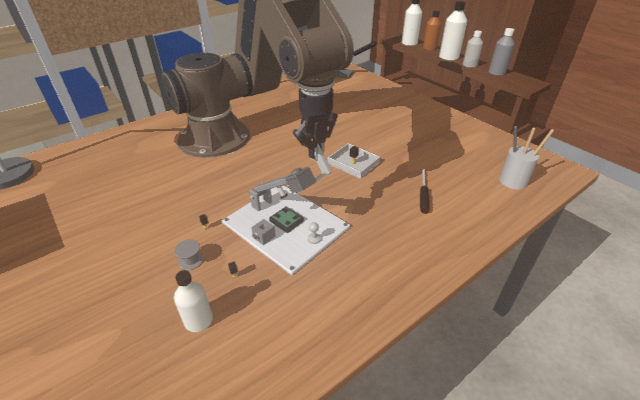

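View pics/l_side.png

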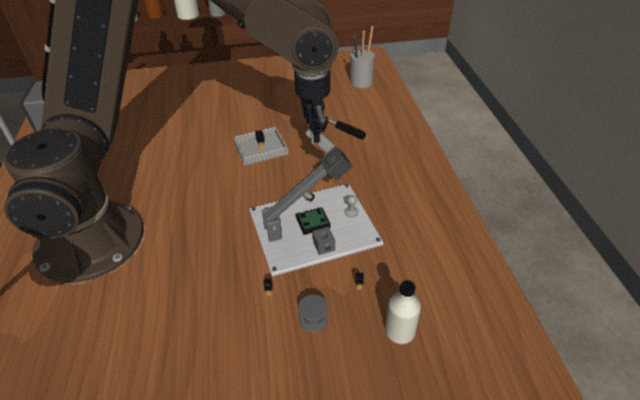

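View pics/l_wrist.png

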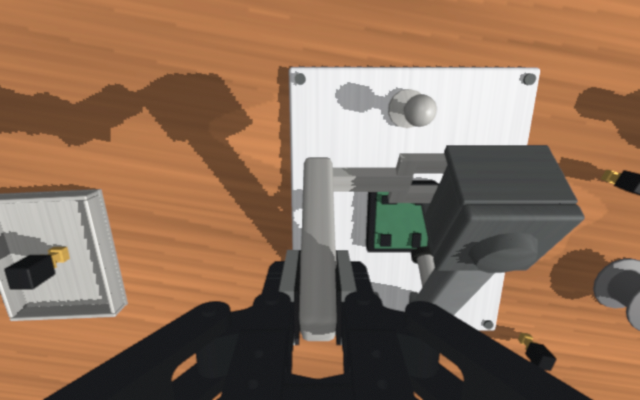

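The arm is raised and the plug is still in the tray. My angle check mixed units (metres against millimetres), so I'll redo it from the saved geometry.

```bash
python3 - <<'E'
from cell import env
from h import *
o=np.array([.5324,-.0491]);th=.172
for n in("scene","side"):
    im=env.get_image(n); a=load(f"a_{n}.npz")
    P=cloud(im); d=P[...,:2]-o; fx=d@[np.cos(th),np.sin(th)]; fy=d@[-np.sin(th),np.cos(th)]; z=P[...,2]
    m=(abs(fy)<.008)&(fx>-.08)&(fx<.02)&(z>.085+.5*(fx+.1))&(z<.3)
    g=np.polyfit(fx[m],z[m],1); print(n,m.sum(),"arm deg",np.degrees(np.arctan(g[0])),"rms",np.std(z[m]-np.polyval(g,fx[m])))
    for nm,(u0,v0,u1,v1) in {"scene":dict(spool=(172,238,206,270),bottle=(172,270,215,332),driver=(415,168,435,215)),"side":dict(spool=(296,293,332,334),bottle=(385,280,422,345),driver=(340,118,368,140))}[n].items():
        print(nm,np.abs(im["frame"][v0:v1,u0:u1].astype(int)-a["frame"][v0:v1,u0:u1]).mean().round(2))
s=env.state(); print(s["t"],s["ee_pos"],s["opening"],s["force"])
E
```

```text
scene 31 arm deg 37.187063883476405 rms 0.00022365427306451333
spool 5.0
bottle 5.17
driver 7.02
side 257 arm deg 37.33126157284518 rms 0.00193229120115031
spool 4.03
bottle 5.41
driver 4.53
26.15 [0.55468281 0.03565092 0.19421931] 0.013289875196425962 [  4.64100793 -15.44248406  -3.88644552]
```

```bash
python3 -c "
from cell import env
print(env.close_job())"
```

```text
the job is handed in; nothing more can be done
None
```

The clamp is open and the job was handed in at about 26 s, with the gripper still holding the arm up.

- **Plug:** I pulled it straight up out of the socket, lowered it into the tray until the floor pushed back with 4.5 N, and released it. It stood upright in the tray in the last pictures.
- **Latch:** I drew the tab about 20 mm onto its stop. At the stop the force rose to about 16 N with almost no further motion.
- **Arm:** I then lifted it by the tab along its arc. Two cameras measured it at 37.2° and 37.3°, against the 30° needed. The ball and the circuit board are in clear view.
- **Last readings:** the grip opening was 13.3 mm on the 14 mm tab, with about 16 N sideways from the latch, so it was still drawn.
- **Bystanders:** before-and-after pictures show no visible move of the spool, bottle or screwdriver. The pixel differences looked like image noise.

Two checks did not come out clean. My first arm-angle fit gave nonsense values because of a unit slip in the script, and I redid it correctly. The first fixture position from the fixed cameras was about 5 to 7 mm off in y, which I corrected from the depth data and the wrist camera before grasping.

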